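# Swing the heavy dosing boom over the steel beaker and leave it at rest

### The arm

A 6-joint arm with a two-finger parallel gripper is mounted at the origin on the work surface. World frame = base frame: x ahead of the robot, y to its left, z up, the work surface at z = 0. Lengths are in mm, angles in rad, forces in N, time in s.
With the tool pointing down it reaches from about 350 to 875 mm from the base axis. Payload 4.2 kg.
Tool frame: the origin (TCP) lies at the very end of the fingers, on their centre line; the grasp point (between the pads) lies 19 mm behind it; z points along the fingers, y is the line along which they close (so a half turn about z gives the same grasp; the last joint's range is limited). The gripper opens to 85 mm and grips with 20 to 120 N. Pads are 22 mm wide; open, the fingers measure 114 mm over their backs; the gripper's body (76 mm by 85 mm) begins 54 mm behind the grasp point. The pads swing forward as they close: fully open they stand 13 mm farther back than shut.
Start: joints at [0.259, 0.385, 0.008, 0, -1.194, -0.259], TCP at [624.979, 0.025, 202.812] pointing down, gripper open.
Joint ranges: [-3.14, 3.14], [-1.21, 2.06], [-1.07, 1.41], [-3.16, 2.05], [-2.99, -0.16], [-3.1, 3.1]. Speed limits (rad/s): [2.79, 2.79, 3.14, 3.14, 3.14, 3.14].

### API

Orientations are given as a unit quaternion [x, y, z, w].
In Python, from bench import read_state, get_image, get_calibration, job_done gives the robot as it stands.
- The arm moves only by the shell command python3 -m creep 'ROWS'. ROWS is a JSON object of lists of equal length, an entry for each row: "translation": the shift along the world's x, y, z in cm, a list of three; "delta_rot": the turn, a rotation vector about the world's x, y, z in degrees, a list of three; "hand": the finger opening in cm, from 0 to 8.54. A call has 1 to 8 rows; each row is the pose to reach, as a shift and turn from the pose commanded when the call began; what a row does not reach only later rows make up. A row lasts 1/8 s, in which the tool goes at most 62.5 mm and 10.7 degrees, less where a joint would pass 70% of its speed; a pose out of reach is approached as far as the arm can. A call with a gripper value outside its range is refused whole. The fingers move at their own pace and stop on an object; the grip force is fixed at half the most. Time passes only in rows, so rows that repeat a pose let the fingers close. It gives the time, the measured TCP pose, the force, the opening and the grip force at its end, in the units of the state.
- read_state(): the state, without advancing time (a new reading comes with each control period).
- get_image(name): name is "scene" or "side" or "wrist"; returns (picture, depth): 384x512x3 uint8, red, green, blue; 384x512 float32, mm along the optical axis (not along the pixel's ray), 0 where there is no reading.
- get_calibration(name): a dict with "intrinsics" (3x3 intrinsics, pixels), "xyz" and "attitude" of the camera in the world. Camera axes: x right, y down, z forward; pixel columns grow to the right and rows downward; lengths in mm; the calibration is good to about 2 mm. A picture is of the moment at which its call begins: read the wrist's pose just before it. get_calibration takes no time and is no camera call; for the wrist camera it gives the pose at the moment of the call.
- job_done(): hands the job in; it is judged then, once.
The state is a dict: "clock": time; "joints": joint angles; "joint_vel": joint speeds; "joint_efforts": joint torques, N m; "position": TCP position; "ee_rot": TCP orientation; "contact_force": force on the tool from outside, world axes, zero at the start; "wrist_torque": the same for the moment, N m; "gripper_width": finger opening in mm; "grasp_force": force on a finger pad.
Only numpy, scipy, OpenCV 4.12 (cv2) and the standard library are available. Lean on these libraries where they do the work, as an engineer would, in place of code of your own. Each camera call takes 0.05 s, during which the arm holds its last target. There are 200 camera calls.

### The job

Swing the heavy dosing boom, pushing it gently and only by the sprung buffers on the sides of its head, from where it is parked until its nozzle hangs over the middle of the wide steel beaker (within 20 mm), and bring it to a standstill there so that it stays, let go of and untouched, for at least three seconds. It runs on almost frictionless bearings: do not slam it (no hard knocks on the head, no swinging faster than about 0.6 rad/s, never into its end stops), and do not touch the boom anywhere else, such as the key panel on its top, or disturb the beaker, the jar or the cup standing under it.

Things in the scene. Friction and masses are not known exactly. Their poses are not given: they have to be found in the camera images.
- boom: Inertia 0.27 kg m2 (+-35 %) about its upright pivot at its x = +340 mm, y = 0; white arm 110 mm wide, black head with a rubber spring buffer (100 mm long, 76 high) on each side. Origin: under the head's centre at table height. Buffer faces at y = +-83 mm (too wide to grip), 124 to 200 mm above the table: push them with fingertips at about 165 mm. Pushing the +y one turns it counter-clockwise.
- stand: Fixed stand carrying the boom's pivot (column 340 mm along its +x from its origin, at table height). Boom angle = boom yaw minus stand yaw: 0 in mid travel (boom points along the stand's -x, roughly to the robot), parked at -0.7 to -0.5 rad, end stops at +-1.0: stay within +-0.9. Level, no spring; drag 0.02 N m s/rad, dry friction 0.001 N m: once moving it coasts on (time constant about 13 s).
- buffer_l (a joint): Spring buffer on the +y side of the head: travel in m, 0 fully out, grows to 0.025 as it is pressed in (towards -y of the boom). Spring 60 N/m, no preload, almost undamped (0.3 N s/m): a head that runs into a resting hand is thrown back at nearly the same speed.
- buffer_r (a joint): Spring buffer on the -y side of the head: travel in m, 0 fully out, grows to 0.025 as it is pressed in (towards +y of the boom). Spring 60 N/m, no preload, almost undamped (0.3 N s/m): a head that runs into a resting hand is thrown back at nearly the same speed.
- panel (a point): Centre of the head's part of the grey key panel's top face; the panel, 330 x 100 x 4 mm, lies on the boom and head, 210 to 214 mm above the table. It must not be touched; pass over it with the fingertips 30 mm or more above it.
- nozzle (a point): Lower tip of the steel nozzle (16 mm diameter) under the centre of the head, on the boom's centreline 340 mm from the pivot axis, 97 mm above the table.
- beaker: The target: wide open steel beaker, 80 mm rim diameter, 80 mm high, loose on the table, on the circle that the nozzle follows (within about 5 mm). Origin: centre of its underside. Beaker, jar and cup stand about 100 mm apart in varying order.
- jar: Low closed jar with a white lid, 58 mm diameter, 80 mm high, standing on the same circle, origin at the centre of its underside; leave it alone.
- cup: Narrow open white plastic cup, 50 mm diameter at the rim, 82 mm high, standing on the same circle, origin at the centre of its underside; leave it alone.
Not all that is in view belongs to the job. What is shaped like the beaker but blue or red is not meant.

How it is judged (in metres and radians):
On the way:
1. the boom stands still, untouched, with its nozzle over the middle of the beaker, for 3 s (horizontal distance between nozzle and beaker below 0.024 m and angular speed of boom below 0.03 rad/s and contact force between boom and anything else below 0.3 N), for 3 s.
At the end, for the whole second after the job is handed in: The nozzle is within 24 mm (horizontally) of the centre of the beaker, the boom turns slower than 0.03 rad/s and is touched by nothing; the beaker is upright and within 15 mm of where it stood (all of step 1 and angle between beaker's own z axis and vertical below 0.1 rad and distance of beaker from where it was at the start of the episode below 0.015 m).
It fails at once if the head is knocked or pushed harder than 15 N (contact force between boom and anything else above 15 N).
It fails at once if the boom is touched elsewhere than on its two side buffers (arm, head, nozzle or key panel) with more than 1 N (contact force between any of boom_c0, boom_c1, boom_c2, boom_c3, boom_c4 and anything else above 1 N).
It fails at once if the boom swings faster than 0.65 rad/s (angular speed of boom above 0.65 rad/s).
It fails at once if the boom runs into an end stop (angle between the x axis of boom and the x axis of stand, either way round above 0.95 rad).
It fails at once if the beaker, the jar or the cup is pushed away (distance of any of beaker, jar, cup from where it was at the start of the episode above 0.015 m).
It also fails if it takes over 42 s, if anything falls off the work surface, if the arm or the gripper's body presses on something with over 40 N, if the wrist force passes 120 N, or if a joint passes its speed limit or range.

## Working session

There is one attempt and no reset: what is moved stays moved. The work goes in short steps, Python scripts to look and compute and a shell command to move; the robot and the scene stay as the last step left them, time stands still between calls to the robot, and variables do not carry over. Pictures are saved under pics/ and viewed, at most 10 in all, crops included, and the job is handed in when it is done.

```bash
ls; mkdir -p pics; cat > h.py <<'E'
import numpy as np,cv2
from scipy.spatial.transform import Rotation as R
from bench import *
def shot(n,f):
    c=get_calibration(n); p,d=get_image(n); cv2.imwrite('pics/'+f+'.png',p[...,::-1]); np.savez('pics/'+f+'.npz',p=p,d=d,K=c['intrinsics'],t=c['xyz'],a=c['attitude']); return p,d
def cloud(f):
    z=np.load('pics/'+f+'.npz'); d=z['d'];K=z['K'];v,u=np.indices(d.shape)
    P=np.stack([(u-K[0,2])/K[0,0]*d,(v-K[1,2])/K[1,1]*d,d],-1)
    a=z['a']; M=R.from_quat(a).as_matrix() if a.size==4 else a.reshape(3,3)
    W=P@M.T+z['t']; W[d==0]=np.nan
    return z['p'],W
E
python3 - <<'E'
from h import *
for n in ('scene','side'):
    shot(n,n+'0'); c=get_calibration(n); print(c)
s=read_state(); print(s['clock'],s['position'],s['ee_rot'],s['contact_force'])
a=[cv2.imread('pics/%s0.png'%n) for n in('scene','side')]
cv2.imwrite('pics/both.png',np.vstack(a)[:, :]) 
E
```

```text
pics
{'intrinsics': array([[436.07295092,   0.        , 254.44919234],
       [  0.        , 436.07295092, 193.75216508],
       [  0.        ,   0.        ,   1.        ]]), 'xyz': array([ 755.92612088,  131.30589753, 1277.28132659]), 'attitude': array([ 0.32183983,  0.93464198, -0.14376464, -0.0468531 ])}
{'intrinsics': array([[420.08470939,   0.        , 244.88738661],
       [  0.        , 420.08470939, 192.99072108],
       [  0.        ,   0.        ,   1.        ]]), 'xyz': array([ 521.37087437, -515.96015224, 1191.77274668]), 'attitude': array([ 9.85676137e-01,  2.42028631e-03, -5.77677067e-05, -1.68631821e-01])}
0.1 [6.24419346e+02 2.37390346e-03 2.01829887e+02] [-7.07039921e-01  7.07172953e-01  6.62647237e-04 -7.24854284e-04] [-0.15945952 -0.42675378  0.55215002]
```

View pics/scene0.png

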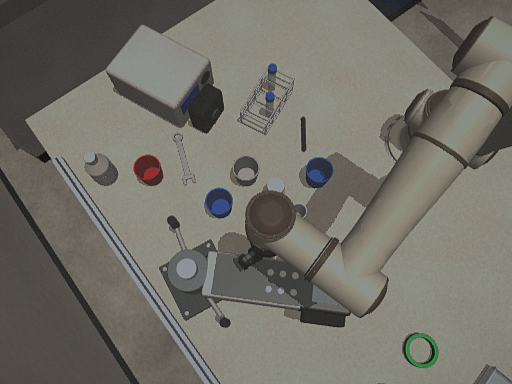

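View pics/side0.png

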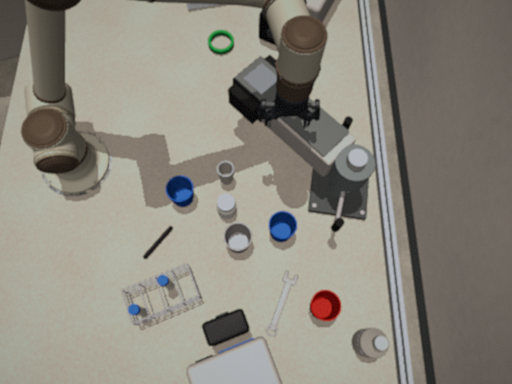

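The side view shows the steel beaker at (237,238), jar at (227,204) and cup at (226,170). Its lookalikes are blue at (180,190) and (282,226), and red at (325,306). The boom head is at (255,90), the pivot at (357,160). I choose the grey one at (237,238) and check it in a crop while measuring.

```bash
python3 - <<'E'
from h import *
p,W=cloud('side0')
def circ(P):
    A=np.c_[2*P,np.ones(len(P))]; s=np.linalg.lstsq(A,(P**2).sum(1),rcond=None)[0]; return s[:2],np.sqrt(s[2]+s[:2]@s[:2])
for n,(u,v),h in (('beaker',(237,238),80),('jar',(227,204),80),('cup',(226,170),82)):
    B=W[v-22:v+22,u-22:u+22].reshape(-1,3); B=B[(B[:,2]>h-8)&(B[:,2]<h+8)]
    c=cv2.minEnclosingCircle(B[:,:2].astype(np.float32)); print(n,len(B),c,np.median(B[:,2]),circ(B[:,:2]))
for uv in ((255,75),(262,78),(330,140),(357,158),(330,180),(357,180),(240,88),(241,105),(290,105),(353,160)): print(uv,W[uv[1],uv[0]].round())
a=cv2.resize(p[40:260,160:400,::-1],None,fx=2.7,fy=2.7,interpolation=2); cv2.imwrite('pics/c1.png',a)
E
```

```text
beaker 160 ((499.81488037109375, -245.22418212890625), 39.83845138549805) 79.89783829927626 (array([ 499.63065609, -246.14531316]), np.float64(37.24685068507029))
jar 312 ((488.54315185546875, -172.386474609375), 58.48575973510742) 80.8798096275143 (array([ 482.75192934, -173.03331637]), np.float64(36.084882829310736))
cup 97 ((461.42059326171875, -49.22078323364258), 25.67675018310547) 81.49779772241027 (array([461.98622605, -49.61535188]), np.float64(22.66392815211486))
(255, 75) [546. 171. 215.]
(262, 78) [565. 161. 216.]
(330, 140) [739. -26. 215.]
(357, 158) [798. -86. 238.]
(330, 180) [ 752. -101.  124.]
(357, 180) [ 803. -132.  204.]
(240, 88) [506. 138. 201.]
(241, 105) [508. 100. 176.]
(290, 105) [617. -34. 398.]
(353, 160) [789. -90. 233.]
```

View pics/c1.png

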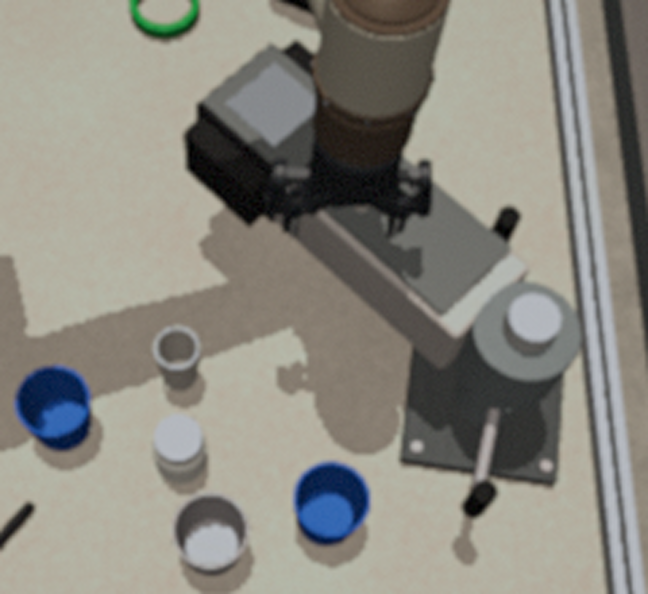

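The crop shows the grey steel open beaker at (210,533), between nothing blue or red, so the choice holds. Next is the boom estimator, a fit of the panel rectangle about the pivot.

```bash
cat >> h.py <<'E'
def boom(f,piv):
    p,W=cloud(f); P=W.reshape(-1,3); C=p.reshape(-1,3).astype(int)
    m=(P[:,2]>207)&(P[:,2]<221)&(np.ptp(C,axis=1)<40); P=P[m,:2]-piv
    r=np.hypot(*P.T); P=P[(r>70)&(r<430)]
    best=None
    for y in np.arange(-1.1,1.1,.004):   # most points inside the 100 mm strip
        q=abs(-np.sin(y)*P[:,0]+np.cos(y)*P[:,1])<50; x=-(np.cos(y)*P[:,0]+np.sin(y)*P[:,1])
        s=(q&(x>0)).sum()
        if best is None or s>best[0]: best=(s,y)
    y0=best[1]
    for _ in range(3):
        e=np.array([np.cos(y0),np.sin(y0)]); n=np.array([-e[1],e[0]]); x=-P@e; l=P@n; M=[]
        for b in range(70,400,6):
            s=l[(x>b)&(x<b+6)&(abs(l)<62)]
            if len(s)>8 and 88<np.ptp(s)<112: M.append((b+3,(s.max()+s.min())/2))
        if not M: return y0,best[0],0,0,x[abs(l)<50].max()
        M=np.array(M); y0+= -np.median(M[:,1]/M[:,0])
    return y0,best[0],len(M),M[:,1].std(),x[abs(l)<50].max()
PIV=np.array([798.,-86.]); BK=np.array([499.7,-245.6])
E
python3 - <<'E'
from h import *
for f in('side0','scene0'):
    p,W=cloud(f); P=W.reshape(-1,3)
    m=(abs(P[:,2]-238)<6)&(np.hypot(P[:,0]-798,P[:,1]+86)<60); Q=P[m]
    print(f,m.sum(),cv2.minEnclosingCircle(Q[:,:2].astype(np.float32)),Q[:,2].mean())
    m=(P[:,2]>199)&(P[:,2]<207)&(np.hypot(P[:,0]-798,P[:,1]+86)<60); Q=P[m]; print(m.sum(),cv2.minEnclosingCircle(Q[:,:2].astype(np.float32)))
    print(boom(f,PIV))
p,W=cloud('scene0')
for u,v in((245,163),(245,177),(235,168),(256,168)): print(W[v,u].round())
P=W[150:190,225:265].reshape(-1,3); B=P[abs(P[:,2]-80)<8]; print(cv2.minEnclosingCircle(B[:,:2].astype(np.float32)))
s=read_state(); print(s['clock'],s['position'],s['gripper_width'],get_calibration('wrist')['xyz'])
E
```

```text
side0 254 ((799.4715576171875, -81.23670196533203), 25.069013595581055) 234.7247421241993
628 ((794.5217895507812, -80.71040344238281), 56.4842643737793)
(np.float64(-0.8160097778259419), np.int64(2665), 34, np.float64(3.5219443512151245), np.float64(402.66629320314))
scene0 279 ((800.95947265625, -84.15319061279297), 24.22008514404297) 234.67499345185715
787 ((795.897705078125, -81.55906677246094), 56.828369140625)
(np.float64(-0.8259863207991338), np.int64(4307), 25, np.float64(1.9385447112868306), np.float64(399.5089158392172))
[ 483. -275.   34.]
[ 506. -247.    6.]
[ 521. -274.   55.]
[ 469. -239.   43.]
((525.1949462890625, -243.62994384765625), 64.61502838134766)
0.1 [6.24419346e+02 2.37390346e-03 2.01829887e+02] 85.32177017328415 [623.55111436 -82.34222147 373.44661235]
```

```bash
python3 -m creep '{"translation":[[0,0,5],[0,0,10],[0,0,10]],"delta_rot":[[0,0,0],[0,0,0],[0,0,0]],"hand":[8.5,8.5,2]}'; python3 - <<'E'
from h import *
for n in('side','scene'):
    shot(n,n+'1'); print(boom(n+'1',PIV))
E
```

```text
clock: 0.48
position: [626.9, 0.0, 307.8]
ee_rot: [0.707, -0.707, 0.003, -0.004]
contact_force: [-0.1, -0.6, 0.3]
gripper_width: 69.5
grasp_force: 0.0
(np.float64(-0.8110312445446448), np.int64(3395), 41, np.float64(2.7174238722412545), np.float64(402.9272748849935))
(np.float64(-0.8198386536066682), np.int64(5187), 39, np.float64(2.171863887470142), np.float64(398.58273963413035))
```

```bash
sed -i 's/^PIV=.*/PIV=np.array([800.,-83.]); BK=np.array([499.7,-245.6])/' h.py; python3 - <<'E'
from h import *
for f in('side1','scene1'):
    print(f,boom(f,PIV))
y=boom('side1',PIV)[0]
tx,ty=R.from_quat(read_state()['ee_rot']).as_matrix()[:2,:2].T; print(tx,ty)
for y in (y,.497):
    e=np.array([np.cos(y),np.sin(y)]); n=np.array([-e[1],e[0]]); h=11*abs(n@tx)+14.5*abs(n@ty)
    H=PIV-340*e; print(y,'head',H,'n',n,'h',h,'TCP contact +',H+(83+h)*n,'-',H-(83+h)*n)
print('target yaw',np.arctan2(*(PIV-BK)[::-1]),np.hypot(*(PIV-BK)))
E
```

```text
side1 (np.float64(-0.7970535392974142), np.int64(3426), 40, np.float64(1.4748230908221591), np.float64(400.49005640924395))
scene1 (np.float64(-0.7982678130824813), np.int64(5163), 39, np.float64(1.9554561103904773), np.float64(397.2596183283149))
[-1.89593375e-04 -9.99999643e-01] [-9.99999870e-01  1.89202941e-04]
-0.7970535392974142 head [562.40210319 160.20205475] n [0.71530016 0.69881734] h 18.058413628976936 TCP contact + [634.68920274 230.8234269 ] - [490.11500365  89.58068259]
0.497 head [ 501.13425834 -245.10881673] n [-0.47679064  0.87901689] h 16.584062819851773 TCP contact + [ 453.65350955 -157.57274382] - [ 548.61500713 -332.64488965]
target yaw 0.49626182646710143 341.4950219256498
```

```bash
python3 -m creep '{"translation":[[0.5,5,0],[1,10,0],[2,15,0],[2.5,20,0],[3.5,25.6,0],[3.5,25.6,0],[3.5,25.6,-4],[3.5,25.6,-9]],"delta_rot":[[0,0,0],[0,0,0],[0,0,0],[0,0,0],[0,0,0],[0,0,0],[0,0,0],[0,0,0]],"hand":[0,0,0,0,0,0,0,0]}' && python3 -m creep '{"translation":[[0,0,-3],[0,0,-4.3],[0,0,-4.3],[0,0,-4.3]],"delta_rot":[[0,0,0],[0,0,0],[0,0,0],[0,0,0]],"hand":[0,0,0,0]}'; python3 - <<'E'
from h import *
for n in('side','scene'):
    shot(n,n+'2'); print(boom(n+'2',PIV))
s=read_state(); print(s['clock'],s['position'],s['contact_force'])
E
```

```text
clock: 1.58
position: [659.8, 255.4, 211.4]
ee_rot: [-0.707, 0.707, 0.0, 0.0]
contact_force: [-0.2, 0.5, -0.4]
gripper_width: 0.2
grasp_force: 0.0
clock: 2.08
position: [660.9, 256.2, 171.6]
ee_rot: [0.707, -0.707, 0.001, -0.001]
contact_force: [-0.6, -0.5, 0.3]
gripper_width: 0.1
grasp_force: 0.0
(np.float64(-0.7977352731480372), np.int64(4127), 55, np.float64(1.205685342888061), np.float64(400.52601870537774))
(np.float64(-0.7976542436768099), np.int64(5811), 55, np.float64(0.6917330896550496), np.float64(398.07799844795613))
2.175 [660.74138472 256.33530448 171.69234041] [ 0.20724656 -0.13124598  0.50118445]
```

View pics/side2.png

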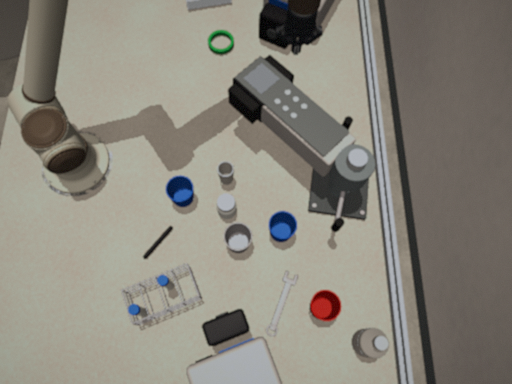

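```bash
Z='[0,0,0]'; python3 -m creep '{"translation":[[-0.7,-0.7,0],[-1.43,-1.4,0],[-1.86,-1.82,0],[-2.25,-2.2,0],[-2.65,-2.59,0],[-3.04,-2.97,0],[-3.43,-3.35,0],[-3.83,-3.74,0]],"delta_rot":[[0,0,0],[0,0,0],[0,0,0],[0,0,0],[0,0,0],[0,0,0],[0,0,0],[0,0,0]],"hand":[0,0,0,0,0,0,0,0]}' && python3 -m creep '{"translation":[[-0.39,-0.38,0],[-0.79,-0.77,0],[-1.18,-1.15,0],[-1.18,-1.15,0]],"delta_rot":[[0,0,0],[0,0,0],[0,0,0],[0,0,0]],"hand":[0,0,0,0]}'; cat > est.py <<'E'
from h import *
import sys
k=sys.argv[1]
for n in('side','scene'):
    t=read_state()['clock']; shot(n,n+k); print(n,round(t,3),*(np.round(float(v),4) for v in boom(n+k,PIV)))
s=read_state(); print(s['clock'],s['position'].round(1),s['contact_force'].round(1))
E
python3 est.py 3
```

```text
clock: 3.18
position: [621.5, 218.6, 169.8]
ee_rot: [0.707, -0.707, 0.0, -0.0]
contact_force: [0.3, 0.4, -0.2]
gripper_width: -0.2
grasp_force: 0.2
clock: 3.68
position: [609.5, 206.7, 169.9]
ee_rot: [-0.707, 0.707, -0.0, -0.0]
contact_force: [0.9, -0.3, 0.2]
gripper_width: -0.5
grasp_force: 0.0
side 3.675 -0.6993 4205.0 55.0 1.3039 400.6392
scene 3.725 -0.6855 5537.0 51.0 2.5004 397.9096
3.775 [609.9 207.  169.8] [-0.4 -0.5 -0.7]
```

```bash
python3 -m creep '{"translation":[[0,0,6],[0,0,11],[-0.5,-5,12],[-1,-11,12],[-2,-17,12],[-3,-23,12],[-4,-29,12],[-5,-35,12]],"delta_rot":[[0,0,0],[0,0,0],[0,0,0],[0,0,0],[0,0,0],[0,0,0],[0,0,0],[0,0,0]],"hand":[0,0,0,0,0,0,0,0]}' && python3 -m creep '{"translation":[[-1,-6,0],[-2,-11,0],[-3.5,-16,0],[-3.5,-16,-4],[-3.5,-16,-9],[-3.5,-16,-12],[-3.5,-16,-12]],"delta_rot":[[0,0,0],[0,0,0],[0,0,0],[0,0,0],[0,0,0],[0,0,0],[0,0,0]],"hand":[0,0,0,0,0,0,0]}'; python3 est.py 4
```

```text
clock: 4.78
position: [559.4, -144.7, 289.9]
ee_rot: [0.707, -0.707, 0.0, -0.0]
contact_force: [2.0, 0.4, -0.2]
gripper_width: -0.2
grasp_force: 0.0
clock: 5.65
position: [523.3, -302.4, 167.1]
ee_rot: [-0.707, 0.707, 0.003, -0.001]
contact_force: [0.3, -0.2, 1.0]
gripper_width: -0.2
grasp_force: 0.0
side 5.65 -0.2826 2067.0 17.0 1.0751 399.4171
scene 5.7 -0.2612 5247.0 55.0 0.9035 397.3028
5.75 [ 525.7 -303.4  171. ] [-0.4  0.1  0.5]
```

View pics/side4.png

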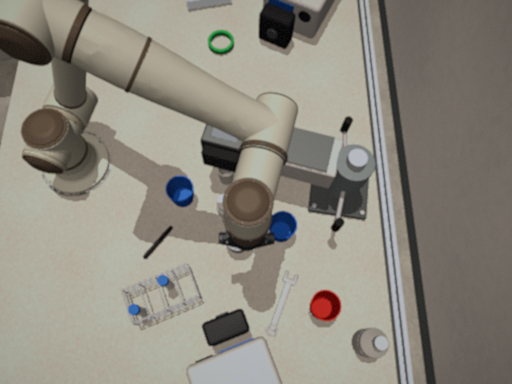

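```bash
cat > e2.py <<'E'
from h import *
import sys
n='scene';k=sys.argv[1]; t=read_state()['clock']; shot(n,n+k); print(n,round(t,3),*(np.round(float(v),4) for v in boom(n+k,PIV)))
s=read_state(); print(s['clock'],s['position'].round(1),s['contact_force'].round(1))
E
python3 -m creep '{"translation":[[0.4,-0.7,0],[0.95,-1.4,0],[0.95,-1.4,0],[0.95,-1.4,0],[0.95,-1.4,0],[0.95,-1.4,0],[0.95,-1.4,0],[0.95,-1.4,0]],"delta_rot":[[0,0,0],[0,0,0],[0,0,0],[0,0,0],[0,0,0],[0,0,0],[0,0,0],[0,0,0]],"hand":[0,0,0,0,0,0,0,0]}'>/dev/null; python3 e2.py 5; python3 -m creep '{"translation":[[0,0,0],[0,0,0],[0,0,0],[0,0,0],[0,0,0],[0,0,0],[0,0,0],[0,0,0]],"delta_rot":[[0,0,0],[0,0,0],[0,0,0],[0,0,0],[0,0,0],[0,0,0],[0,0,0],[0,0,0]],"hand":[0,0,0,0,0,0,0,0]}' >/dev/null; python3 e2.py 6
```

```text
scene 6.75 -0.0629 5074.0 55.0 0.8958 398.4203
6.8 [ 534.4 -316.8  169.8] [-0.7  0.7  0.5]
scene 7.8 0.1186 4932.0 55.0 0.753 398.7104
7.85 [ 534.4 -316.9  169.8] [-0.4 -0.5 -0.5]
```

```bash
python3 -m creep '{"translation":[[0,0,0],[0,0,0],[0,0,0],[0,0,0],[0,0,0],[0,0,0],[0,0,0],[0,0,0]],"delta_rot":[[0,0,0],[0,0,0],[0,0,0],[0,0,0],[0,0,0],[0,0,0],[0,0,0],[0,0,0]],"hand":[0,0,0,0,0,0,0,0]}' >/dev/null; python3 e2.py 7
```

```text
scene 8.85 0.2868 4169.0 30.0 1.4947 398.0283
8.9 [ 534.4 -316.9  169.8] [ 0.4  0.1 -0. ]
```

```bash
python3 -m creep '{"translation":[[0,0,0],[0,0,0],[0,0,0],[0,0,0],[0,0,0],[0,0,0],[0.13,-0.26,0],[0.26,-0.52,0]],"delta_rot":[[0,0,0],[0,0,0],[0,0,0],[0,0,0],[0,0,0],[0,0,0],[0,0,0],[0,0,0]],"hand":[0,0,0,0,0,0,0,0]}' >/dev/null;  python3 -m creep '{"translation":[[0.13,-0.26,0],[0.26,-0.52,0],[0.39,-0.78,0],[0.52,-1.04,0],[0.65,-1.3,0],[0.78,-1.56,0],[0.91,-1.82,0],[1.1,-2.2,0]],"delta_rot":[[0,0,0],[0,0,0],[0,0,0],[0,0,0],[0,0,0],[0,0,0],[0,0,0],[0,0,0]],"hand":[0,0,0,0,0,0,0,0]}' ; python3 est.py 8
```

```text
clock: 10.9
position: [548.1, -344.2, 169.9]
ee_rot: [0.707, -0.707, 0.0, -0.0]
contact_force: [0.4, -0.3, -0.7]
gripper_width: -0.1
grasp_force: 0.1
side 10.9 0.5247 2502.0 15.0 2.2416 399.1546
scene 10.95 0.5479 3271.0 29.0 0.9241 382.3075
11.0 [ 548.2 -344.4  169.7] [-0.1 -0.  -0.1]
```

```bash
python3 -m creep '{"translation":[[0.15,-0.3,0],[0.3,-0.6,0]],"delta_rot":[[0,0,0],[0,0,0]],"hand":[0,0]}' >/dev/null; python3 est.py 9; python3 - <<'E'
import cv2
cv2.imwrite('pics/c9.png',cv2.resize(cv2.imread('pics/scene9.png')[130:370,130:400],None,fx=2.4,fy=2.4))
E
```

```text
side 11.25 0.5365 2459.0 15.0 4.0098 398.8338
scene 11.3 0.5504 3442.0 29.0 0.8227 391.8553
11.35 [ 551.1 -350.3  169.7] [ 0.  -0.1 -0.8]
```

View pics/c9.png

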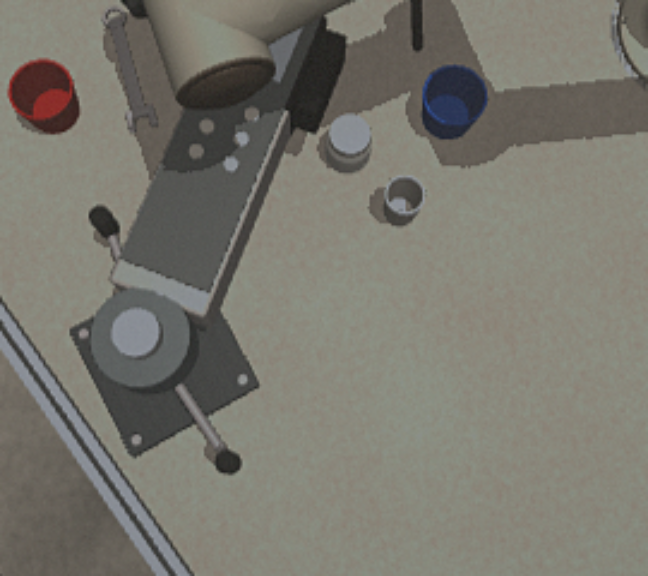

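```bash
python3 -m creep '{"translation":[[1,-3,0],[1,-4,5],[-4,-5,9],[-9,-5,10],[-14,-5,10],[-14,-5,10]],"delta_rot":[[0,0,0],[0,0,0],[0,0,0],[0,0,0],[0,0,0],[0,0,0]],"hand":[0,0,0,0,0,0]}'; python3 est.py 10; python3 - <<'E'
import cv2,numpy as np
a=cv2.imread('pics/side10.png')[60:330,150:400];b=cv2.imread('pics/scene10.png')[60:330,130:380]
cv2.imwrite('pics/c10.png',cv2.resize(np.hstack([a,b]),None,fx=1.6,fy=1.6))
E
```

```text
clock: 12.1
position: [408.1, -400.0, 271.3]
ee_rot: [-0.706, 0.708, -0.001, 0.0]
contact_force: [0.5, -0.0, 0.8]
gripper_width: 0.3
grasp_force: 0.0
side 12.1 0.5434 5294.0 55.0 2.3322 398.6361
scene 12.15 0.5511 4730.0 55.0 1.011 398.1753
12.2 [ 410.9 -400.2  270.4] [-0.1  0.4 -0.1]
```

View pics/c10.png

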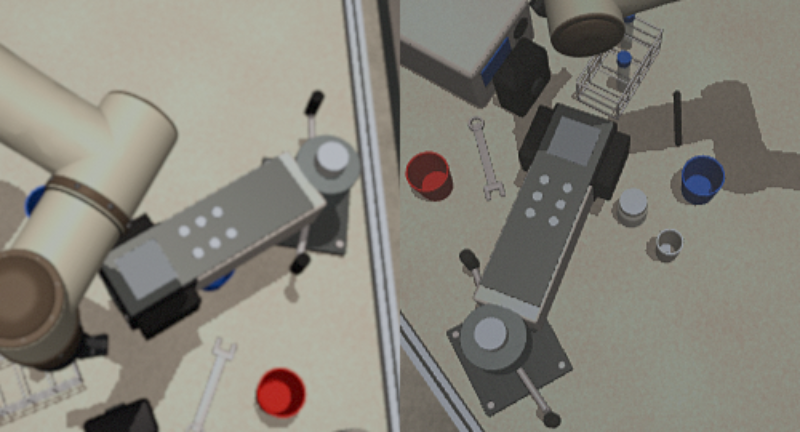

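```bash
python3 -m creep '{"translation":[[0,0,0],[0,0,0],[0,0,0],[0,0,0],[0,0,0],[0,0,0],[0,0,0],[0,0,0]],"delta_rot":[[0,0,0],[0,0,0],[0,0,0],[0,0,0],[0,0,0],[0,0,0],[0,0,0],[0,0,0]],"hand":[0,0,0,0,0,0,0,0]}' >/dev/null; python3 est.py 11
```

```text
side 13.2 0.5442 5263.0 53.0 2.0783 398.4958
scene 13.25 0.5506 4742.0 55.0 0.8953 399.1723
13.3 [ 410.9 -400.1  269.8] [ 1.1 -0.4  0.4]
```

```bash
python3 -m creep '{"translation":[[5,0,0],[10,0,0],[16,1,0],[16.4,3.3,-3],[16.4,3.3,-8],[16.4,3.3,-10],[16.4,3.3,-10],[16.4,3.3,-10]],"delta_rot":[[0,0,0],[0,0,0],[0,0,0],[0,0,0],[0,0,0],[0,0,0],[0,0,0],[0,0,0]],"hand":[0,0,0,0,0,0,0,0]}' | sed -n 1,2p; python3 -m creep '{"translation":[[-0.3,0.5,0],[-0.6,1.0,0],[-0.9,1.5,0],[-1.05,1.75,0],[-1.08,1.8,0],[-1.08,1.8,0]],"delta_rot":[[0,0,0],[0,0,0],[0,0,0],[0,0,0],[0,0,0],[0,0,0]],"hand":[0,0,0,0,0,0]}'; python3 est.py 12
```

```text
clock: 14.3
position: [575.8, -367.7, 171.3]
clock: 15.05
position: [564.2, -349.1, 169.8]
ee_rot: [0.707, -0.707, 0.0, 0.0]
contact_force: [0.6, 0.3, -0.7]
gripper_width: -0.1
grasp_force: 0.0
side 15.05 0.5428 2498.0 11.0 2.0023 398.7824
scene 15.1 0.5552 3330.0 27.0 0.8824 381.9733
15.15 [ 564.2 -349.2  169.7] [-0.3  0.6 -0.1]
```

```bash
for i in 13 14; do python3 -m creep '{"translation":[[-0.023,0.038,0],[-0.047,0.077,0],[-0.07,0.115,0],[-0.094,0.154,0],[-0.117,0.192,0],[-0.14,0.23,0],[-0.164,0.269,0],[-0.187,0.307,0]],"delta_rot":[[0,0,0],[0,0,0],[0,0,0],[0,0,0],[0,0,0],[0,0,0],[0,0,0],[0,0,0]],"hand":[0,0,0,0,0,0,0,0]}' >/dev/null; python3 e2.py $i; done
```

```text
scene 16.15 0.5532 3234.0 27.0 0.9937 375.0808
16.2 [ 562.3 -345.9  169.8] [0.4 0.1 0.5]
scene 17.2 0.5577 3122.0 27.0 1.0569 369.4594
17.25 [ 560.4 -342.9  169.8] [0.4 0.1 0.7]
```

```bash
python3 -m creep '{"translation":[[-0.023,0.038,0],[-0.047,0.077,0],[-0.07,0.115,0],[-0.094,0.154,0],[-0.117,0.192,0],[-0.14,0.23,0],[-0.164,0.269,0],[-0.187,0.307,0]],"delta_rot":[[0,0,0],[0,0,0],[0,0,0],[0,0,0],[0,0,0],[0,0,0],[0,0,0],[0,0,0]],"hand":[0,0,0,0,0,0,0,0]}' >/dev/null; python3 est.py 15
```

```text
side 18.25 0.5275 2552.0 15.0 2.4415 398.8111
scene 18.3 0.5443 3073.0 27.0 0.8645 371.6775
18.35 [ 558.5 -339.8  169.8] [ 0.4  0.5 -0.8]
```

```bash
python3 -m creep '{"translation":[[0,0,0],[0,0,0],[1,-2,0],[2,-5,1],[1,-6,6],[-4,-6,10],[-9,-6,10],[-14,-6,10]],"delta_rot":[[0,0,0],[0,0,0],[0,0,0],[0,0,0],[0,0,0],[0,0,0],[0,0,0],[0,0,0]],"hand":[0,0,0,0,0,0,0,0]}' >/dev/null; python3 est.py 16;  python3 -m creep '{"translation":[[0,0,0],[0,0,0],[0,0,0],[0,0,0],[0,0,0],[0,0,0],[0,0,0],[0,0,0]],"delta_rot":[[0,0,0],[0,0,0],[0,0,0],[0,0,0],[0,0,0],[0,0,0],[0,0,0],[0,0,0]],"hand":[0,0,0,0,0,0,0,0]}' >/dev/null; python3 est.py 17
```

```text
side 19.35 0.5183 5098.0 48.0 2.0688 398.0041
scene 19.4 0.5252 4737.0 54.0 0.9919 398.8124
19.45 [ 414.5 -399.6  271.3] [-0.1  0.1  0.2]
side 20.45 0.5061 5002.0 47.0 2.8121 398.5413
scene 20.5 0.5126 4743.0 55.0 0.9436 399.6084
20.55 [ 418.5 -399.9  269.9] [0.2 0.  0. ]
```

```bash
for i in 1 2 3 4 5 6; do python3 -m creep '{"translation":[[0,0,0],[0,0,0],[0,0,0],[0,0,0],[0,0,0],[0,0,0],[0,0,0],[0,0,0]],"delta_rot":[[0,0,0],[0,0,0],[0,0,0],[0,0,0],[0,0,0],[0,0,0],[0,0,0],[0,0,0]],"hand":[0,0,0,0,0,0,0,0]}' >/dev/null; [ $i = 3 ] && python3 est.py 18; done; python3 est.py 19
```

```text
side 23.55 0.4947 4924.0 46.0 3.0152 398.4337
scene 23.6 0.5026 4745.0 55.0 0.7541 398.6148
23.65 [ 418.6 -399.9  269.8] [ 0.3 -0.6  0.2]
side 26.65 0.4956 4943.0 46.0 3.0038 398.7193
scene 26.7 0.5027 4740.0 54.0 0.7168 399.2514
26.75 [ 418.6 -399.9  269.8] [-0.4 -0.   0.7]
```

The boom is standing still at yaw 0.499, against a target of 0.496, and has been untouched for over 3 s.

```bash
python3 -c "
from bench import *
print(job_done())"
```

```text
the job is handed in; nothing more can be done
None
```

I handed the job in at about 27 s, with the boom at rest and untouched and its nozzle about 2 mm from the middle of the steel beaker by my camera measurements; the handing-in call did not report a verdict.

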